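Prop open the lid of the parts-washing tank

TASK

Lift the grey lid of the blue parts-washing tank by the black grip at its front edge until it is fully open. Then swing up the prop rod (the one with the orange grip) until it is home in the slotted holding hole of the yellow bracket on the lid, and let go. Leave the drain lever, the one with a black grip on the tank's other ledge, as it is.

Things in the scene. Friction and masses are not known exactly. Their poses are not given: they have to be found in the camera images.
- washer: Low blue parts-washing tank fixed to the bench, 260 (x) x 410 (y) x 80 mm (z): open basin between two ledges (tops at z 80). Origin: centre of its underside; x to its back (hinge side, away from the robot), y to its left, z up; yaw within 12 degrees. All places below are (x, y, z) in this frame, mm. Right ledge: prop rod. Left ledge: drain lever. Loose tape roll, spray can, wrench near.
- lid (a joint): Angle (rad) of the grey lid, 215 (x) x 190 mm: 0 shut, grows as its front edge rises, end stop at 1.15. It turns about a line along y through (95, 0, 100); its top is 30 above that line. Stiff hinge: it stays where it is left; lifting takes about 5 to 12 N at the grip.
- lid_grip (a point): Centre of the lid's grip: black barrel, 20 mm across, 36 mm long along y, flat ends, on a stalk 45 mm ahead of the lid's front edge. At (-165, 0, 110) with the lid shut: 260 ahead of the hinge line, 10 above it, turning with the lid. Pinched on its ends (fingers closing along y) it can turn in the fingers, so the gripper can stay upright.
- hold_hole (a point): Rod's seat in the holding hole: a slot 20 mm wide, open towards the hinge, in the lid's yellow bracket (6 mm plate parallel to the lid, reaching out over the right ledge). The seat, near the slot's closed end, is 150 ahead of the lid's hinge line, 35 above it, at y -165: at (66, -165, 251) with the lid fully open.
- prop_rod (a joint): Angle (rad) of the prop rod: 0 lying flat on the right ledge, tip to the back; grows as the tip rises and comes forward. Steel, 10 mm thick, pivot line along y through (-80, -165, 100). 210 from the pivot it sits in the hole; tip at 230; 28 mm collar at 180 to 186. At 0.80, lid fully open, it is home against the slot's closed end. It stays where left; 2 to 6 N move it.
- rod_grip (a point): Centre of the prop rod's grip: orange barrel, 18 mm across, 30 mm long along y, flat ends, on a 50 mm stalk square to the rod, 75 from its pivot. At (-5, -165, 150) with the rod flat, about (-64, -165, 189) when it is home. Pinched on its ends it can turn in the fingers, so the gripper can stay upright.
- drain_lever (a joint): Angle (rad) of the drain lever on the left ledge: 130 mm steel lever, black barrel grip at its end, pivot line along y through (85, 165, 100), lying flat (0) and pointing to the front; grows as it is lifted. Not to be moved (0.15 at most).

How it is judged:
By the outcome, as a careful person would: the job done as asked, in the order asked, and still so for the second after the job is handed in, with the robot touching nothing.
It also fails if it takes over 54 s, if anything falls off the work surface, if the arm or the gripper's body presses on something with over 40 N, if the wrist force passes 120 N, or if a joint passes its speed limit or range.

ROBOT

A 6-joint arm with a two-finger parallel gripper is mounted at the origin on the work surface. World frame = base frame: x ahead of the robot, y to its left, z up, the work surface at z = 0. Lengths are in mm, angles in degrees, forces in N, time in s.
With the tool pointing down it reaches from about 325 to 900 mm from the base axis. Payload 6.1 kg.
Tool frame: the origin (TCP) lies between the finger pads; the fingertips stand 19 mm ahead of it and the grasp point (between the pads) is the TCP; y points along the fingers, z is the direction in which the jaws open and shut, and the axes are right-handed (so a half turn about y gives the same grasp; the last joint's range is limited). The gripper opens to 87 mm and grips with 3 to 60 N. Pads are 19 mm wide; open, the fingers measure 117 mm over their backs; the gripper's body (75 mm by 190 mm) begins 51 mm behind the grasp point.
Start: joints at [-74.662, 12.628, 87.462, -0, 79.91, -7.225], TCP at [239.805, -577.156, 241.538] pointing down, gripper open.
Joint ranges: [-170.65, 170.65], [-52.31, 119.04], [5.05, 147.46], [-71.25, 251.25], [11.57, 151.72], [-153.62, 153.62]. Speed limits (degrees/s): [147.25, 147.25, 172.46, 180, 180, 180].

INTERFACE

Orientations are given as [roll, pitch, yaw] about the fixed x, y, z axes, in that order (R = Rz(yaw) Ry(pitch) Rx(roll)).
In Python, from cell import env gives the robot as it stands. The module is installed in compiled form; this text tells all that it offers.
- The arm moves only by the tool send_rows, never from a script. Its argument "steps" is a list that holds one entry, the list of rows, each a list of 7 numbers: the turn, a rotation vector about the tool's x, y, z in degrees, then the shift along the tool's x, y, z in m, then the closure in counts, from 0 (fully open) to 255 (shut). A call has 1 to 10 rows; each row is the pose to reach, as a shift and turn from the pose commanded when the call began, along the tool's axes at that moment; what a row does not reach only later rows make up. A row lasts 1/12 s, in which the tool goes at most 41.7 mm and 7.16 degrees, less where a joint would pass 70% of its speed; a pose out of reach is approached as far as the arm can. A call with a gripper value outside its range is refused whole. The fingers move at their own pace and stop on an object; "newtons" is the grip in N (left out, the last holds). Time passes only in rows, so rows that repeat a pose let the fingers close. It gives the time, the measured TCP pose, the force and the opening at its end, in the units of the state.
- env.sense(): the state, without advancing time (a new reading comes with each control period).
- env.camera(name): name is "scene" or "side" or "wrist"; returns a dict with "image" (420x560x3 uint8, red, green, blue), "mtx" (3x3 intrinsics, pixels), "distortion" ([k1, k2, p1, p2, k3] as OpenCV has them; the pictures are not rectified), "origin" and "orientation" of the camera in the world; the wrist camera has in their place "hand_eye" (4x4, takes a point from camera to tool coordinates, whose origin is the TCP and whose axes are the tool frame's). Camera axes: x right, y down, z forward; pixel columns grow to the right and rows downward; lengths in mm; the calibration is good to about 2 mm. A picture is of the moment at which its call begins: read the wrist's pose just before it. There is no depth.
- env.finish_job(): hands the job in, once; it reports no verdict.
Trained networks look in a picture, given as the dict that the camera call returned (one of the last four; its "shot" number tells which), for a name from the list of things; names that differ only in an ending like _2 or _b are one class to them, and where a whole thing is asked for, a point or a joint stands for the part that bears it (a point fixed in the world has none). Each returns a list of dicts, best first, with "score" (0 to 1); they miss things now and then, are a little off and sometimes report something else, mostly with a low value. They report only what shows in the picture. A call takes as long as a camera call.
- env.spot_in(picture, thing): "point" ([x, y, z] in mm, in the coordinates of the camera as it stood for that picture, good to about 4 mm: the middle of the surface that is visible of it).
The state is a dict: "t": time; "qpos": joint angles; "joint_velocities": joint speeds; "joint_efforts": joint torques, N m; "ee_pos": TCP position; "tool_rot": TCP orientation; "contact_force": force on the tool from outside, world axes, zero at the start; "ft_torque": the same for the moment, N m; "opening": finger opening in mm.
Only numpy, scipy, OpenCV 4.12 (cv2) and the standard library are available. Lean on these libraries where they do the work, as an engineer would, in place of code of your own. Each camera call takes 0.05 s, during which the arm holds its last target.

## Working session

There is one attempt and no reset: what is moved stays moved. The work goes in short steps, Python scripts to look and compute and a tool call to move; the robot and the scene stay as the last step left them, time stands still between calls to the robot, and variables do not carry over. Pictures are saved under pics/ and viewed, and the job is handed in when it is done.

Besides the shell and the picture viewer there is one more tool, called after "Call:" as name(argument=value, ...), one argument or row to a line, values as JSON. send_rows: Moves the arm, as the interface text tells. Its arguments: {"type":"object","properties":{"steps":{"type":"array"},"newtons":{"type":"number"}},"required":["steps"]}

```bash
ls; mkdir -p pics; python3 - <<'E'
from cell import env
import cv2,numpy as np
print(env.sense())
for n in ["scene","side","wrist"]:
    p=env.camera(n)
    cv2.imwrite(f"pics/{n}0.png",p["image"][:,:,::-1])
    print(n,{k:np.round(v,3).tolist() for k,v in p.items() if k!="image"})
    for t in ["washer","lid_grip","rod_grip","hold_hole","drain_lever","prop_rod","lid"]:
        r=env.spot_in(p,t)
        for d in r[:2]:
            q=np.array(d["point"])
            if "origin" in p:
                q=np.array(p["orientation"]) if False else q
            print(t,d)
E
```

```text
pics
{'t': 0.0, 'qpos': array([-7.46627502e+01,  1.26735623e+01,  8.75244083e+01,  2.56613110e-04,
        7.99090798e+01, -7.22524531e+00]), 'joint_velocities': array([-0.02234539, -0.02873169, -0.0290151 , -0.03192023, -0.03748583,
       -0.08160769]), 'joint_efforts': array([-1.55709819e-03, -4.94620085e+01, -3.87376285e+01,  6.98391977e-02,
        5.73410606e-02, -1.46477823e-04]), 'ee_pos': array([ 239.65159768, -576.61659506,  240.46789652]), 'tool_rot': array([-9.01061685e+01,  1.37143049e-02, -1.57437563e+02]), 'contact_force': array([0.28201037, 0.57122692, 0.15397399]), 'ft_torque': array([-0.00405838, -0.03294765,  0.07981005]), 'opening': 87.11603556634155}
scene {'mtx': [[398.999, 0.0, 274.684], [0.0, 398.999, 208.721], [0.0, 0.0, 1.0]], 'distortion': [-0.12, 0.0, 0.0, 0.0, 0.0], 'origin': [1032.329, -163.872, 694.731], 'orientation': [-138.512, 1.115, 58.793], 'shot': 1}
washer {'point': [-69.1, 123.6, 708.2], 'score': 0.93}
lid_grip {'point': [-78.4, 49.2, 697.2], 'score': 0.86}
rod_grip {'point': [-187.0, 160.1, 648.1], 'score': 0.62}
hold_hole {'point': [-76.2, 52.
[... 532 characters left out ...]
tation': [-123.911, 1.256, -170.951], 'shot': 2}
washer {'point': [3.3, 25.4, 668.6], 'score': 0.84}
lid_grip {'point': [4.1, -49.9, 673.8], 'score': 0.77}
rod_grip {'point': [-47.3, -147.2, 875.6], 'score': 0.69}
hold_hole {'point': [4.0, -46.5, 671.3], 'score': 0.78}
drain_lever {'point': [-29.8, 44.3, 596.3], 'score': 0.84}
prop_rod {'point': [-48.0, -144.1, 876.0], 'score': 0.56}
lid {'point': [7.5, -47.8, 671.4], 'score': 0.92}
wrist {'mtx': [[295.065, 0.0, 277.592], [0.0, 295.065, 210.056], [0.0, 0.0, 1.0]], 'distortion': [-0.027, 0.0, 0.0, 0.0, 0.0], 'hand_eye': [[-0.001, 0.96, 0.28, -77.237], [-0.002, -0.28, 0.96, -142.82], [1.0, 0.0, 0.002, -0.803], [0.0, 0.0, 0.0, 1.0]], 'shot': 3}
```

View pics/scene0.png

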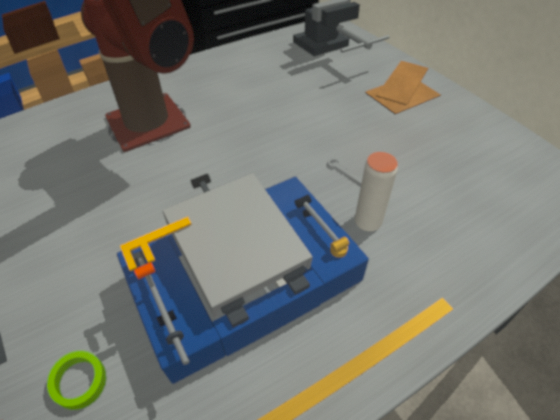

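View pics/side0.png

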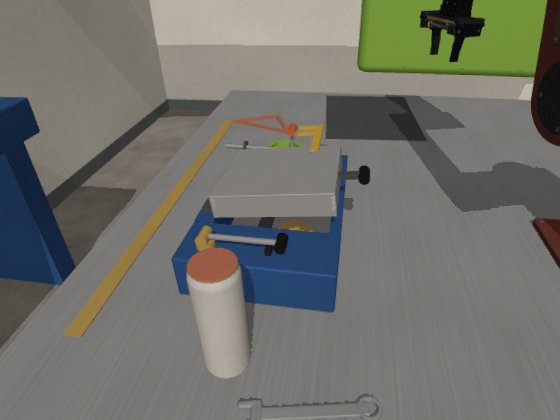

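View pics/wrist0.png

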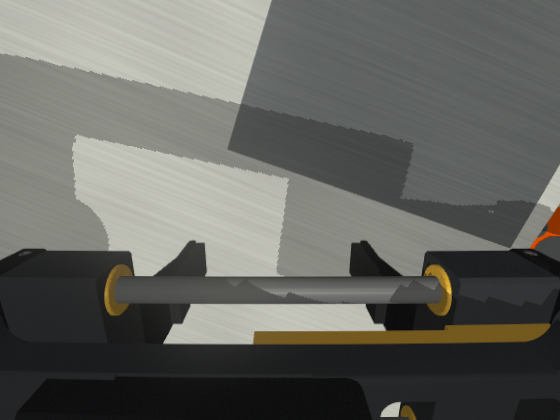

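```bash
python3 - <<'E'
import cv2
a=cv2.imread("pics/scene0.png")[165:385,100:380]; cv2.imwrite("pics/s_z.png",cv2.resize(a,None,fx=2.7,fy=2.7,interpolation=cv2.INTER_CUBIC))
a=cv2.imread("pics/side0.png")[100:310,170:390]; cv2.imwrite("pics/d_z.png",cv2.resize(a,None,fx=2.8,fy=2.8,interpolation=cv2.INTER_CUBIC))
E
```

```text
(no output)
```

View pics/s_z.png

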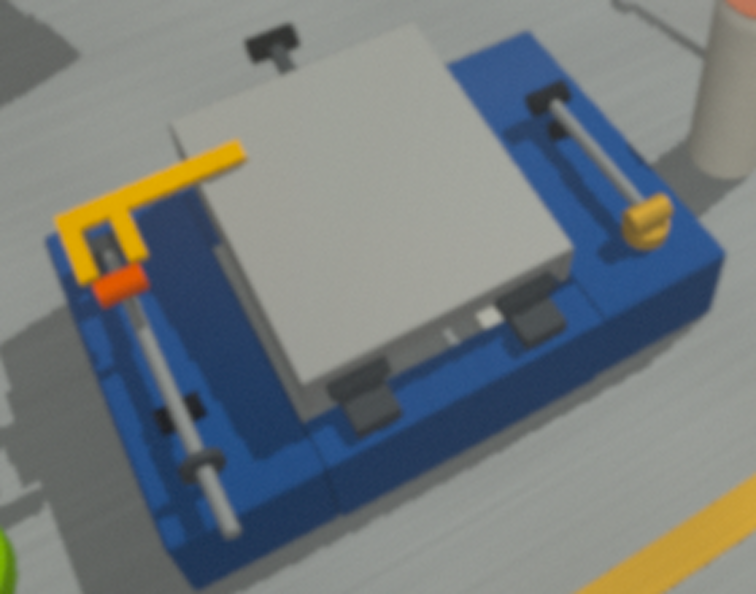

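View pics/d_z.png

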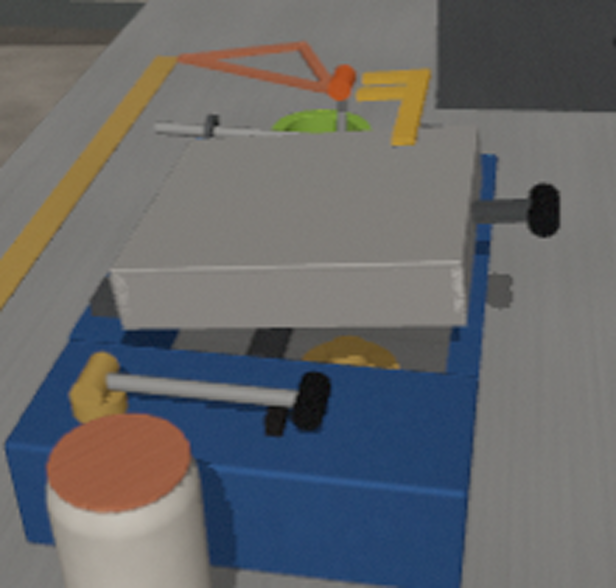

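```bash
cat > h.py <<'E'
import numpy as np,cv2
from scipy.spatial.transform import Rotation as R
from scipy.optimize import least_squares
def proj(c,P):
    Rw=R.from_euler('xyz',c['orientation'],degrees=True).as_matrix()
    q=(np.atleast_2d(P)-c['origin'])@Rw
    return cv2.projectPoints(q,np.zeros(3),np.zeros(3),np.array(c['mtx'],float),np.array(c['distortion'],float))[0][:,0]
def w2(pose,P):
    x,y,z,yaw=pose
    return np.atleast_2d(P)@R.from_euler('z',yaw,degrees=True).as_matrix().T+[x,y,z]
E
cat > fit.py <<'E'
from h import *
from cell import env
S=dict(mtx=[[398.999,0,274.684],[0,398.999,208.721],[0,0,1]],distortion=[-.12,0,0,0,0],origin=np.array([1032.329,-163.872,694.731]),orientation=[-138.512,1.115,58.793])
D=dict(mtx=[[386.632,0,281.946],[0,386.632,210.421],[0,0,1]],distortion=[-.043,0,0,0,0],origin=np.array([505.466,616.501,473.424]),orientation=[-123.911,1.256,-170.951])
A=[(130,-205,80,172,548),(130,205,80,722,255),(-130,205,80,530,33),(-165,0,110,272,44),(-5,-165,150,121,284),(95,95,130,574,250),(95,-95,130,302,382),(-120,-95,130,172,125),(-120,95,130,412,25),(150,-165,100,232,527),(103,-165,100,202,463)]
B=[(130,205,80,12,447),(-130,205,80,466,493),(95,95,130,112,272),(-120,95,130,464,262),(-165,0,110,543,209),(-5,-165,150,341,82),(150,-165,100,156,128)]
A=np.array(A,float);B=np.array(B,float)
A[:,3:]=A[:,3:]/2.7+[100,165];B[:,3:]=B[:,3:]/2.8+[170,100]
def f(p): return np.r_[(proj(S,w2(p,A[:,:3]))-A[:,3:]).ravel(),(proj(D,w2(p,B[:,:3]))-B[:,3:]).ravel()]
for mode in (3,4):
    g=(lambda p:f([p[0],p[1],0,p[2]])) if mode==3 else f
    r=least_squares(g,[550,-50,0] if mode==3 else [550,-50,0,0],loss='soft_l1',x_scale=[10,10,5] if mode==3 else [10,10,10,5])
    print(mode,r.x,r.cost)
    print(np.round(g(r.x).reshape(-1,2),1).tolist())
E
python3 fit.py
```

```text
3 [625.21838156  -8.32046545  -1.24415947] 61.07852703831492
[[-3.2, 0.3], [2.2, -1.5], [-0.6, -2.5], [1.7, 8.5], [0.1, 0.1], [-1.3, -3.3], [-1.7, -1.7], [0.4, 4.5], [0.1, 4.9], [0.3, 2.4], [0.2, 0.8], [-4.9, -1.5], [0.6, 0.4], [-0.2, -1.3], [1.2, 12.4], [0.4, 14.2], [0.0, 0.1], [0.2, 0.9]]
4 [625.37154194  -8.12754777   1.09453949  -1.21499713] 60.64035763960173
[[-3.1, 0.1], [2.5, -1.9], [-0.5, -2.8], [1.7, 8.2], [0.1, -0.2], [-1.1, -3.7], [-1.6, -2.0], [0.4, 4.1], [0.2, 4.5], [0.4, 2.2], [0.2, 0.6], [-5.2, -1.9], [0.6, -0.1], [-0.4, -1.7], [1.2, 11.9], [0.3, 13.7], [-0.1, -0.3], [0.0, 0.5]]
```

```bash
cat >> fit.py <<'E'
print('---lid/rod angle')
def mv(Pt,lid,rod):
    Pt=Pt.copy()
    for i,p in enumerate(Pt):
        if p[2]==80: continue
        if p[1]==-165:
            c=np.array([-80,-165,100.]);a=-rod # tip (+x) rises
        else:
            c=np.array([95,0,100.]);a=lid # -x side rises: Ry(+)
        Pt[i]=R.from_rotvec([0,a,0]).apply(p-[c[0],0,c[2]])+[c[0],0,c[2]]
    return Pt
def g(p):
    q=[p[0],p[1],p[5],p[2]]
    return np.r_[(proj(S,w2(q,mv(A[:,:3],p[3],p[4])))-A[:,3:]).ravel(),(proj(D,w2(q,mv(B[:,:3],p[3],p[4])))-B[:,3:]).ravel(),p[5]/2]
r=least_squares(g,[625,-8,-1,0.05,0,0],loss='soft_l1',x_scale=[10,10,5,.1,.1,5])
print(np.round(r.x,3),r.cost);print(np.round(g(r.x)[:-1].reshape(-1,2),1).tolist())
E
python3 fit.py | sed -n '/---/,$p'
```

```text
---lid/rod angle
[ 6.25042e+02 -8.46400e+00 -1.05200e+00  1.15000e-01  2.90000e-02
 -2.66800e+00] 16.760407208110347
[[-2.5, 1.0], [1.8, -1.1], [-1.0, -1.7], [-0.1, 0.1], [-0.1, -0.2], [-0.4, -1.1], [-0.4, 0.9], [-1.6, -1.3], [0.3, -1.6], [0.1, 1.5], [-0.0, 0.2], [-4.2, 0.0], [1.1, 1.6], [-1.7, 0.1], [-0.8, 0.5], [0.3, 0.8], [0.5, 0.3], [-0.1, -0.6]]
```

```bash
cat >> h.py <<'E'
POSE=[625.04,-8.46,-1.5,-1.05]
def tip(x,z,y=0): return w2(POSE,[x,y,z])[0]
def lidgrip(a,u=-260,v=10,y=0): return tip(95+u*np.cos(a)+v*np.sin(a),100-u*np.sin(a)+v*np.cos(a),y)
def rodgrip(a): return tip(-80+75*np.cos(a)-50*np.sin(a),100+75*np.sin(a)+50*np.cos(a),-165)
def rows(targets,rpy0=None,pos0=None):
    from cell import env
    s=env.sense(); p=np.array(s['ee_pos'] if pos0 is None else pos0);R0=R.from_euler('xyz',s['tool_rot'] if rpy0 is None else rpy0,degrees=True)
    print('t',round(s['t'],2),np.round(p,1),np.round(s['tool_rot'],1),'F',np.round(s['contact_force'],1),'op',round(s['opening'],1))
    for T in targets:
        d=R0.inv().apply(np.array(T[0])-p)/1000
        rv=(R0.inv()*R.from_euler('xyz',T[1],degrees=True)).as_rotvec(degrees=True)
        print(np.round(rv,1).tolist(),np.round(d,4).tolist())
E
python3 - <<'E'
from h import *
g=lidgrip(.115);print(g)
up=[g[0],g[1],270]
rows([(up,[-90,0,-1])],[-90,0,-157.437],[239.805,-577.156,241.538])
E
```

```text
[462.932048    -5.488884   138.26808683]
t 1.2 [ 239.8 -577.2  241.5] [ -90.    -0.  -157.4] F [0.4 0.3 0.6] op 87.0
[0.0, -156.4, 0.0] [-0.4254, -0.0285, -0.4423]
```

Call:
send_rows(
  steps=[
    [[0,-70,0,-0.21,-0.03,-0.22,40],[0,-70,0,-0.21,-0.03,-0.22,40],[0,-70,0,-0.21,-0.03,-0.22,40],[0,-70,0,-0.21,-0.03,-0.22,40],[0,-70,0,-0.21,-0.03,-0.22,40],[0,-70,0,-0.21,-0.03,-0.22,40],[0,-70,0,-0.21,-0.03,-0.22,40],[0,-70,0,-0.21,-0.03,-0.22,40],[0,-70,0,-0.21,-0.03,-0.22,40],[0,-70,0,-0.21,-0.03,-0.22,40]],
  ],
  newtons=30,
)

```text
t: 2.03
ee_pos: [350.1, -292.2, 272.2]
tool_rot: [-89.9, -0.1, -86.9]
contact_force: [-0.5, -0.7, 0.2]
opening: 73.3
```

```bash
python3 - <<'E'
from h import *
g=lidgrip(.115)
rows([([g[0],g[1],270],[-90,0,-1])])
E
```

```text
t 2.03 [ 350.1 -292.2  272.2] [-89.9  -0.1 -86.9] F [-0.5 -0.7  0.2] op 73.3
[0.0, -85.9, 0.1] [-0.2803, 0.002, 0.1281]
```

Call:
send_rows(
  steps=[
    [[0,-70,0,-0.27,0,0.13,40],[0,-70,0,-0.28,0,0.128,40],[0,-70,0,-0.28,0,0.128,40],[0,-70,0,-0.28,0,0.128,40],[0,-70,0,-0.28,0,0.128,40],[0,-70,0,-0.28,0,0.128,40],[0,-70,0,-0.28,0,0.128,40],[0,-70,0,-0.28,0,0.128,40],[0,-70,0,-0.28,0,0.128,40],[0,-70,0,-0.28,0,0.128,40]],
  ],
)

```text
t: 2.87
ee_pos: [464.9, -6.4, 271.6]
tool_rot: [-90.0, -0.0, -16.9]
contact_force: [-0.7, -0.1, 0.5]
opening: 73.1
```

Call:
send_rows(
  steps=[
    [[0,-8,0,0,0,0,40],[0,-16,0,0,0,0,40],[0,-16,0,0,0,0,40],[0,-16,0,0,0,0,40]],
  ],
)

```text
t: 3.2
ee_pos: [464.7, -7.9, 271.6]
tool_rot: [-90.0, -0.0, -1.4]
contact_force: [0.1, 0.1, -0.6]
opening: 73.2
```

```bash
cat > look.py <<'E'
import sys
from h import *
from cell import env
tag,cam=sys.argv[1],sys.argv[2]
s=env.sense();p=env.camera(cam);cv2.imwrite(f"pics/{cam}_{tag}.png",p["image"][:,:,::-1])
print('t',s['t'],np.round(s['ee_pos'],1),np.round(s['tool_rot'],1))
for t in sys.argv[3:]:
    for d in env.spot_in(p,t)[:2]:
        q=np.array(d["point"])
        if cam=="wrist":
            h=np.array(p["hand_eye"]);q=h[:3,:3]@q+h[:3,3]
            q=R.from_euler('xyz',s['tool_rot'],degrees=True).apply(q)+s['ee_pos']
        else: q=R.from_euler('xyz',p['orientation'],degrees=True).apply(q)+p['origin']
        print(t,np.round(q,1),d['score'])
E
python3 look.py 1 wrist lid_grip lid rod_grip
python3 - <<'E'
from h import *
g=lidgrip(.115);print(g)
rows([([g[0],g[1],170],[-90,0,-1]),(g,[-90,0,-1])])
E
```

```text
t 3.2 [464.7  -7.9 271.6] [-90.   -0.   -1.4]
lid_grip [522.8 -10.  147.8] 0.67
lid [519.9  -8.1 147.5] 0.96
rod_grip [524.1  -6.4 148. ] 0.71
[462.932048    -5.488884   138.26808683]
t 3.4 [464.7  -8.  271.6] [-90.   -0.   -1.5] F [-1.3 -0.3  0.5] op 73.4
[-0.0, -0.5, 0.0] [-0.0018, 0.1016, 0.0025]
[-0.0, -0.5, 0.0] [-0.0018, 0.1333, 0.0025]
```

View pics/wrist_1.png

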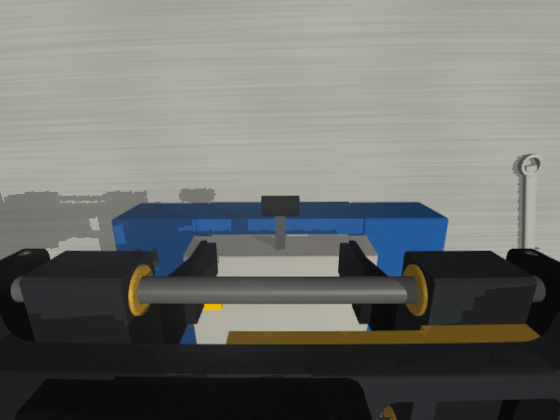

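```bash
cat >> h.py <<'E'
MTX=np.array([[295.065,0,277.592],[0,295.065,210.056],[0,0,1]]);DIST=np.array([-.027,0,0,0,0])
HE=np.array([[-0.001,.96,.28,-77.237],[-.002,-.28,.96,-142.82],[1,0,.002,-.803]])
def wray(uv,z,pos,rpy):
    n=cv2.undistortPoints(np.array([[uv]],float),MTX,DIST)[0,0]
    Rt=R.from_euler('xyz',rpy,degrees=True)
    d=Rt.apply(HE[:,:3]@[n[0],n[1],1]);o=Rt.apply(HE[:,3])+pos
    return o+d*(z-o[2])/d[2]
E
python3 - <<'E'
from h import *
p=[464.7,-8,271.6];r=[-90,0,-1.45]
for uv,z in [((280,206),139),((280,196),148),((188,236),155),((374,236),155),((118,218),78),((446,217),78)]: print(uv,wray(uv,z,p,r))
for P in ([-120,-95,130],[-120,95,130]): print(lidgrip(.115,-215,30,P[1]))
print(tip(-130,80,-205),tip(-130,80,205))
E
```

```text
(280, 206) [463.75461535  -5.87484886 139.        ]
(280, 196) [451.63871437  -5.6903424  148.        ]
(188, 236) [486.46897064 -93.21751546 155.        ]
(374, 236) [490.87826612  82.08966347 155.        ]
(118, 218) [ 490.76037547 -201.20206743   78.        ]
(446, 217) [499.37721955 194.56667081  78.        ]
[ 508.18098693 -101.33416163  152.97238153]
[511.66272389  88.6339344  152.97238153]
[ 491.3052181  -211.04333621   78.5       ] [498.81843997 198.88781837  78.5       ]
```

Call:
send_rows(
  steps=[
    [[0,0,0,-0.0015,0.03,0.002,40],[0,0,0,-0.0015,0.06,0.002,40],[0,0,0,-0.0015,0.09,0.002,40],[0,0,0,-0.0015,0.11,0.002,40],[0,0,0,-0.0015,0.125,0.002,40],[0,0,0,-0.0015,0.132,0.002,40],[0,0,0,-0.0015,0.132,0.002,40]],
  ],
)

```text
t: 3.98
ee_pos: [462.0, -5.8, 137.9]
tool_rot: [-90.0, 0.2, -1.5]
contact_force: [-0.4, 0.0, -0.3]
opening: 73.4
```

Call:
send_rows(
  steps=[
    [[0,0,0,0,0,0,150],[0,0,0,0,0,0,255],[0,0,0,0,0,0,255],[0,0,0,0,0,0,255],[0,0,0,0,0,0,255],[0,0,0,0,0,0,255],[0,0,0,0,0,0,255],[0,0,0,0,0,0,255]],
  ],
  newtons=30,
)

```text
t: 4.65
ee_pos: [463.4, -5.7, 139.8]
tool_rot: [-90.0, -0.0, -1.4]
contact_force: [-0.9, 2.9, 1.6]
opening: 36.0
```

```bash
python3 look.py 2 wrist;python3 look.py 2 side; python3 - <<'E'
from h import *
from cell import env
p=env.sense()['ee_pos']; c=lidgrip(.115)
print(c)
L=[]
for a in np.linspace(.115,1.15,31)[1:]:
    L.append((p+lidgrip(a)-c,[-90,0,-1.4]))
rows(L)
E
```

```text
t 4.65 [463.4  -5.7 139.8] [-90.   -0.   -1.4]
t 4.7 [463.4  -5.7 139.8] [-90.   -0.   -1.4]
[462.932048    -5.488884   138.26808683]
t 4.75 [463.4  -5.7 139.9] [-90.   -0.   -1.4] F [-0.6  1.8  2.7] op 35.9
[-0.0, -0.0, 0.0] [0.0015, -0.0088, 0.0]
[-0.0, -0.0, 0.0] [0.0034, -0.0176, 0.0]
[-0.0, -0.0, 0.0] [0.0055, -0.0264, 0.0]
[-0.0, -0.0, 0.0] [0.0079, -0.035, 0.0001]
[-0.0, -0.0, 0.0] [0.0107, -0.0435, 0.0001]
[-0.0, -0.0, 0.0] [0.0137, -0.052, 0.0001]
[-0.0, -0.0, 0.0] [0.017, -0.0603, 0.0001]
[-0.0, -0.0, 0.0] [0.0206, -0.0686, 0.0002]
[-0.0, -0.0, 0.0] [0.0245, -0.0767, 0.0002]
[-0.0, -0.0, 0.0] [0.0286, -0.0846, 0.0002]
[-0.0, -0.0, 0.0] [0.0331, -0.0924, 0.0003]
[-0.0, -0.0, 0.0] [0.0378, -0.1001, 0.0003]
[-0.0, -0.0, 0.0] [0.0427, -0.1075, 0.0003]
[-0.0, -0.0, 0.0] [0.0479, -0.1149, 0.0004]
[-0.0, -0.0, 0.0] [0.0534, -0.122, 0.0004]
[-0.0, -0.0, 0.0] [0.0591, -0.1289, 0.0004]
[-0.0, -0.0, 0.0] [0.065, -0.1356, 0.0005]
[-0.0, -0.0, 0.0] [0.0712, -0.1422, 0.0005]
[-0.0, -0.0, 0.0] [0.0776, -0.1485, 0.0006]
[-0.0, -0.0, 0.0] [0.0842, -0.1545, 0.0006]
[-0.0, -0.0, 0.0] [0.091, -0.1604, 0.0007]
[-0.0, -0.0, 0.0] [0.098, -0.166, 0.0007]
[-0.0, -0.0, 0.0] [0.1052, -0.1714, 0.0008]
[-0.0, -0.0, 0.0] [0.1126, -0.1765, 0.0008]
[-0.0, -0.0, 0.0] [0.1201, -0.1813, 0.0009]
[-0.0, -0.0, 0.0] [0.1279, -0.1859, 0.0009]
[-0.0, -0.0, 0.0] [0.1357, -0.1903, 0.001]
[-0.0, -0.0, 0.0] [0.1437, -0.1943, 0.001]
[-0.0, -0.0, 0.0] [0.1519, -0.1981, 0.0011]
[-0.0, -0.0, 0.0] [0.1601, -0.2016, 0.0011]
```

View pics/side_2.png

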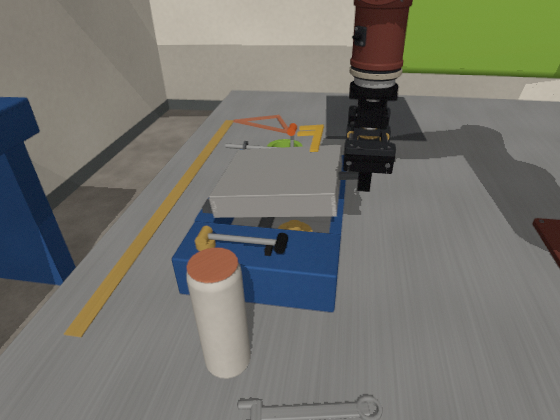

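Gripped (opening 36 = barrel length). Side picture shows the gripper on the lid grip at about (365,175). Lift the first part.

Call:
send_rows(
  steps=[
    [[0,0,0,0.0015,-0.009,0,255],[0,0,0,0.0035,-0.0175,0,255],[0,0,0,0.0055,-0.0265,0,255],[0,0,0,0.008,-0.035,0,255],[0,0,0,0.0105,-0.0435,0,255],[0,0,0,0.0135,-0.052,0,255],[0,0,0,0.017,-0.0605,0,255],[0,0,0,0.0205,-0.0685,0,255],[0,0,0,0.0245,-0.0765,0,255],[0,0,0,0.0285,-0.0845,0,255]],
  ],
)

```text
t: 5.58
ee_pos: [490.7, -6.3, 224.2]
tool_rot: [-90.0, 0.2, -1.4]
contact_force: [-2.5, 2.5, -9.9]
opening: 35.4
```

```bash
python3 - <<'E'
from h import *
from cell import env
L=[]
c=np.array([463.4,-5.7,139.9])-lidgrip(.115)
for a in np.linspace(.115,1.15,31)[11:]:
    L.append((lidgrip(a)+c,[-90,0,-1.4]))
rows(L)
E
```

```text
t 5.58 [490.7  -6.3 224.2] [-90.    0.2  -1.4] F [-2.5  2.5 -9.9] op 35.4
[-0.0, -0.0, -0.2] [0.0057, -0.0082, 0.0001]
[-0.0, -0.0, -0.2] [0.0103, -0.0159, 0.0001]
[-0.0, -0.0, -0.2] [0.0153, -0.0234, 0.0002]
[-0.0, -0.0, -0.2] [0.0204, -0.0307, 0.0002]
[-0.0, -0.0, -0.2] [0.0259, -0.0378, 0.0003]
[-0.0, -0.0, -0.2] [0.0316, -0.0448, 0.0003]
[-0.0, -0.0, -0.2] [0.0375, -0.0515, 0.0003]
[-0.0, -0.0, -0.2] [0.0436, -0.0581, 0.0004]
[-0.0, -0.0, -0.2] [0.05, -0.0644, 0.0004]
[-0.0, -0.0, -0.2] [0.0566, -0.0705, 0.0005]
[-0.0, -0.0, -0.2] [0.0633, -0.0764, 0.0005]
[-0.0, -0.0, -0.2] [0.0703, -0.082, 0.0006]
[-0.0, -0.0, -0.2] [0.0775, -0.0874, 0.0006]
[-0.0, -0.0, -0.2] [0.0849, -0.0926, 0.0007]
[-0.0, -0.0, -0.2] [0.0924, -0.0975, 0.0007]
[-0.0, -0.0, -0.2] [0.1001, -0.1021, 0.0008]
[-0.0, -0.0, -0.2] [0.1079, -0.1064, 0.0008]
[-0.0, -0.0, -0.2] [0.1159, -0.1105, 0.0009]
[-0.0, -0.0, -0.2] [0.124, -0.1143, 0.001]
[-0.0, -0.0, -0.2] [0.1323, -0.1179, 0.001]
```

Call:
send_rows(
  steps=[
    [[0,0,0,0.0045,-0.008,0,255],[0,0,0,0.009,-0.0155,0,255],[0,0,0,0.014,-0.023,0,255],[0,0,0,0.019,-0.0305,0,255],[0,0,0,0.0245,-0.0375,0,255],[0,0,0,0.0305,-0.0445,0,255],[0,0,0,0.0365,-0.0515,0,255],[0,0,0,0.0425,-0.058,0,255],[0,0,0,0.049,-0.0645,0,255],[0,0,0,0.0555,-0.0705,0,255]],
  ],
)

```text
t: 6.42
ee_pos: [546.6, -7.4, 295.0]
tool_rot: [-89.9, 0.2, -1.4]
contact_force: [-5.2, 3.6, -7.6]
opening: 35.5
```

```bash
python3 - <<'E'
from h import *
from cell import env
L=[]
c=np.array([463.4,-5.7,139.9])-lidgrip(.115)
for a in np.linspace(.115,1.15,31)[21:]:
    L.append((lidgrip(a)+c,[-90,0,-1.4]))
print(L[-1])
rows(L)
E
```

```text
(array([623.42920589,  -8.63301672, 341.53541205]), [-90, 0, -1.4])
t 6.42 [546.6  -7.4 295. ] [-89.9   0.2  -1.4] F [-5.2  3.6 -7.6] op 35.5
[-0.1, -0.0, -0.2] [0.0077, -0.0053, 0.0002]
[-0.1, -0.0, -0.2] [0.0147, -0.011, 0.0002]
[-0.1, -0.0, -0.2] [0.0219, -0.0164, 0.0003]
[-0.1, -0.0, -0.2] [0.0292, -0.0215, 0.0003]
[-0.1, -0.0, -0.2] [0.0368, -0.0264, 0.0004]
[-0.1, -0.0, -0.2] [0.0445, -0.031, 0.0004]
[-0.1, -0.0, -0.2] [0.0523, -0.0353, 0.0005]
[-0.1, -0.0, -0.2] [0.0603, -0.0394, 0.0006]
[-0.1, -0.0, -0.2] [0.0684, -0.0432, 0.0006]
[-0.1, -0.0, -0.2] [0.0767, -0.0467, 0.0007]
```

Call:
send_rows(
  steps=[
    [[0,0,0,0.0065,-0.0055,0,255],[0,0,0,0.0135,-0.011,0,255],[0,0,0,0.0205,-0.0165,0,255],[0,0,0,0.028,-0.0215,0,255],[0,0,0,0.0355,-0.0265,0,255],[0,0,0,0.0435,-0.031,0,255],[0,0,0,0.051,-0.0355,0,255],[0,0,0,0.059,-0.0395,0,255],[0,0,0,0.067,-0.043,0,255],[0,0,0,0.067,-0.043,0,255]],
  ],
)

```text
t: 7.25
ee_pos: [615.1, -8.7, 339.5]
tool_rot: [-89.9, -0.0, -1.4]
contact_force: [-3.5, 5.6, -3.5]
opening: 36.0
```

```bash
python3 - <<'E'
from h import *
from cell import env
L=[]
c=np.array([463.4,-5.7,139.9])-lidgrip(.115)
for a in [1.13,1.15,1.17,1.2]:
    L.append((lidgrip(a)+c,[-90,0,-1.4]))
print(L[-1])
rows(L)
E
```

```text
(array([635.61362951,  -8.85633294, 346.08565307]), [-90, 0, -1.4])
t 7.25 [615.1  -8.7 339.5] [-89.9  -0.   -1.4] F [-3.5  5.6 -3.5] op 36.0
[-0.1, 0.0, 0.0] [0.0035, -0.0, 0.0002]
[-0.1, 0.0, 0.0] [0.0083, -0.002, 0.0002]
[-0.1, 0.0, 0.0] [0.0132, -0.0039, 0.0003]
[-0.1, 0.0, 0.0] [0.0205, -0.0065, 0.0003]
```

Call:
send_rows(
  steps=[
    [[0,0,0,0.004,-0.0015,0,255],[0,0,0,0.008,-0.003,0,255],[0,0,0,0.008,-0.003,0,255],[0,0,0,0.008,-0.003,0,255]],
  ],
)

```text
t: 7.58
ee_pos: [622.3, -8.8, 342.6]
tool_rot: [-89.9, -0.0, -1.4]
contact_force: [-5.4, 5.6, -2.2]
opening: 35.8
```

Call:
send_rows(
  steps=[
    [[0,0,0,0.002,-0.0005,0,255],[0,0,0,0.004,-0.0015,0,255],[0,0,0,0.004,-0.0015,0,255],[0,0,0,0.004,-0.0015,0,255]],
  ],
)

```text
t: 7.92
ee_pos: [625.8, -8.9, 344.0]
tool_rot: [-89.9, 0.0, -1.4]
contact_force: [-6.5, 5.5, -1.7]
opening: 35.6
```

Call:
send_rows(
  steps=[
    [[0,0,0,0.002,-0.001,0,255],[0,0,0,0.004,-0.0015,0,255],[0,0,0,0.004,-0.0015,0,255],[0,0,0,0.004,-0.0015,0,255]],
  ],
)

```text
t: 8.25
ee_pos: [627.3, -8.9, 344.5]
tool_rot: [-89.9, 0.4, -1.4]
contact_force: [-16.3, 5.6, -0.7]
opening: 35.8
```

```bash
python3 look.py 3 side; python3 - <<'E'
from h import *
for a in (1.1,1.15,1.2): print(lidgrip(a))
E
```

```text
t 8.25 [627.3  -8.9 344.5] [-89.9   0.4  -1.4]
[611.0194367   -8.20303099 334.74987483]
[622.96125389  -8.42190072 339.90349888]
[635.14567751  -8.64521695 344.4537399 ]
```

View pics/side_3.png

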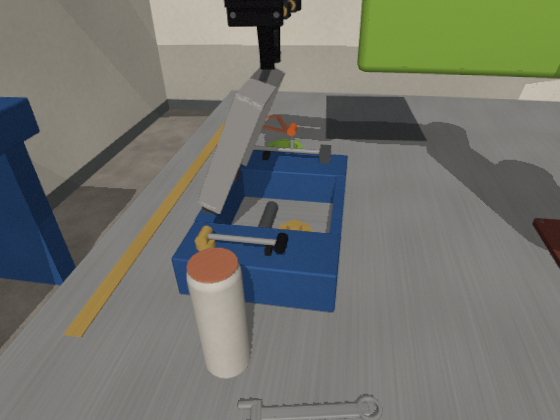

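Call:
send_rows(
  steps=[
    [[0,0,0,0,0,0,40],[0,0,0,0,0,0,40],[0,0,0,0,0,0,40],[0,0,0,0,0,0,40],[0,0,0,0,-0.02,0,40],[0,0,0,0,-0.05,0,40],[0,0,0,0,-0.08,0,40],[0,0,0,0,-0.08,0,40]],
  ],
)

```text
t: 8.97
ee_pos: [632.1, -10.7, 432.3]
tool_rot: [-90.1, -0.7, -1.5]
contact_force: [0.8, 0.3, 1.7]
opening: 72.0
```

```bash
python3 look.py 4 side;python3 look.py 4 scene rod_grip hold_hole lid_grip; python3 - <<'E'
import cv2
a=cv2.imread("pics/scene_4.png")[120:385,100:380]; cv2.imwrite("pics/s_z4.png",cv2.resize(a,None,fx=2.25,fy=2.25,interpolation=cv2.INTER_CUBIC))
E
```

```text
t 8.9667 [632.1 -10.7 432.3] [-90.1  -0.7  -1.5]
t 9.0167 [631.8 -10.6 429.4] [-90.1  -0.6  -1.5]
rod_grip [ 686.  -174.2  109.9] 0.9
hold_hole [691.7 -23.7 243.7] 0.97
hold_hole [ 685.7 -175.8  111.3] 0.61
lid_grip [688.  -23.3 240.5] 0.93
```

View pics/s_z4.png

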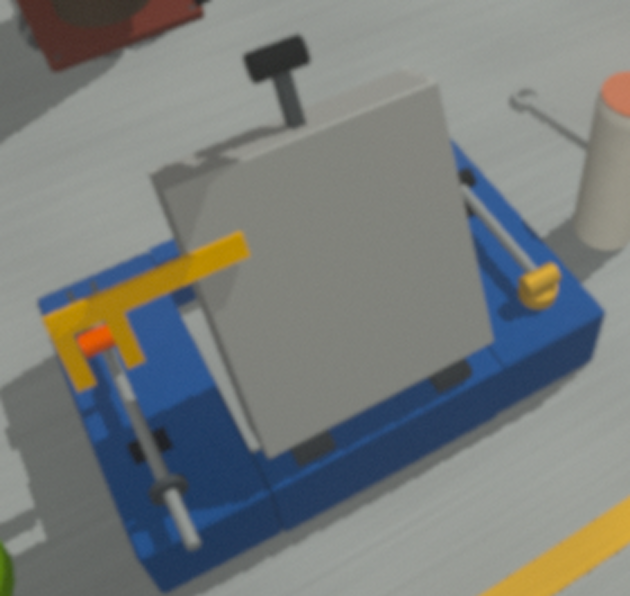

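View pics/side_4.png

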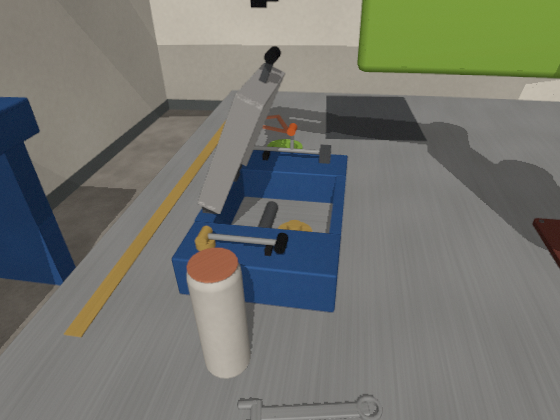

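```bash
cat > fit2.py <<'E'
import io,contextlib
with contextlib.redirect_stdout(io.StringIO()):
    from fit import *
A2=np.array([(-165,0,110,276,58),(95,95,130,493,342),(95,-95,130,268,458),(-120,-95,130,152,177),(-120,95,130,438,82),(-5,-165,150,96,341),(150,-165,100,192,545)],float);A2[:,3:]=A2[:,3:]/2.25+[100,120]
B2=np.array([(-165,0,110,273,55)],float)
def G(p):
    q=[p[0],p[1],p[5],p[2]]
    e=g(p)[:-1]
    e2=np.r_[(proj(S,w2(q,mv(A2[:,:3],p[6],p[4])))-A2[:,3:]).ravel(),(proj(D,w2(q,mv(B2[:,:3],p[6],p[4])))-B2[:,3:]).ravel()]
    k=[(w2(q,mv(np.array([[-165.,0,110]]),p[3],0))[0]-[463,-6,139.3])/2,(w2(q,mv(np.array([[-165.,0,110]]),p[6],0))[0]-[627.0,-9,344.3])]
    return np.r_[e,e2,np.ravel(k),p[5]/1.5]
r=least_squares(G,[625,-8,-1,0.115,0,0,1.15],loss='soft_l1',x_scale=[10,10,5,.1,.1,5,.1])
print(np.round(r.x,3),r.cost);print(np.round(G(r.x)[-24:],1).tolist())
E
python3 fit2.py
```

```text
[ 6.25069e+02 -8.87000e+00 -1.12900e+00  1.11000e-01  1.60000e-02
 -9.99000e-01  1.15700e+00] 36.73379048572952
[-0.2, 0.3, 0.8, 0.2, -0.1, -0.2, 0.5, 5.1, 7.0, 0.0, -0.5, 1.8, -1.5, 0.4, -0.2, -1.6, -0.7, -0.1, 0.2, -0.8, -2.2, 0.1, -3.2, -0.7]
```

```bash
sed -i 's/^POSE=.*/POSE=[625.5,-8.9,0,-1.13]/' h.py; python3 - <<'E'
from h import *
g=rodgrip(0);print(g, rodgrip(.8)); r=[-90,-40,-1.1]
t=R.from_euler('xyz',r,degrees=True).apply([0,1,0])
rows([([540,g[1],420],r),(g-90*t,r)])
E
```

```text
[ 617.24701695 -173.76930664  150.        ] [ 558.64361482 -172.61336754  188.63704228]
t 9.22 [630.  -10.2 422.2] [-90.    0.1  -1.4] F [ 0.8 -0.9 -1.4] op 73.3
[0.1, -0.3, -40.1] [-0.0858, 0.0023, -0.1658]
[0.1, -0.3, -40.1] [-0.0661, 0.2033, -0.1642]
```

Call:
send_rows(
  steps=[
    [[0,0,-7,-0.03,0,-0.04,40],[0,0,-14,-0.06,0,-0.08,40],[0,0,-21,-0.085,0,-0.12,40],[0,0,-28,-0.085,0,-0.155,40],[0,0,-35,-0.085,0,-0.165,40],[0,0,-40,-0.085,0.01,-0.165,40],[0,0,-40,-0.085,0.04,-0.165,40],[0,0,-40,-0.08,0.08,-0.165,40],[0,0,-40,-0.08,0.12,-0.165,40],[0,0,-40,-0.08,0.12,-0.165,40]],
  ],
)

```text
t: 10.05
ee_pos: [541.1, -169.9, 290.1]
tool_rot: [-89.2, -39.1, -1.9]
contact_force: [-1.0, 1.6, -3.7]
opening: 73.3
```

```bash
python3 look.py 5 wrist rod_grip; python3 look.py 5 side rod_grip;  python3 - <<'E'
from h import *
g=rodgrip(0);r=[-90,-40,-1.1]
t=R.from_euler('xyz',r,degrees=True).apply([0,1,0])
rows([(g-90*t,r),(g,r)])
E
```

```text
t 10.05 [ 541.1 -169.9  290.1] [-89.2 -39.1  -1.9]
rod_grip [ 609.2 -176.3  104.7] 0.82
t 10.15 [ 545.2 -172.3  301.4] [-89.8 -39.8  -1.6]
rod_grip [ 618.2 -169.7  106.9] 0.82
t 10.25 [ 547.3 -173.8  307. ] [-90.2 -40.2  -1.3] F [-0.6 -0.3 -0.4] op 73.6
[0.3, -0.2, 0.2] [-0.0476, 0.075, 0.0016]
[0.3, -0.2, 0.2] [-0.0479, 0.165, 0.0021]
```

View pics/wrist_5.png

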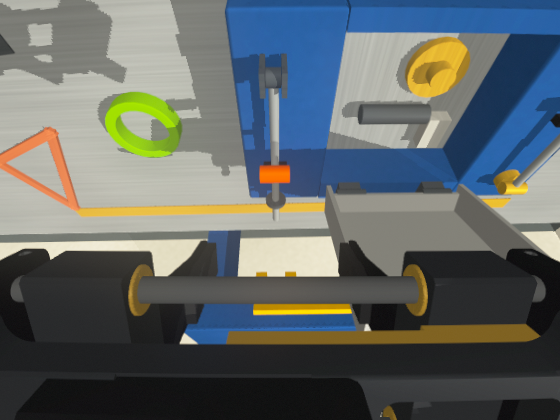

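View pics/side_5.png

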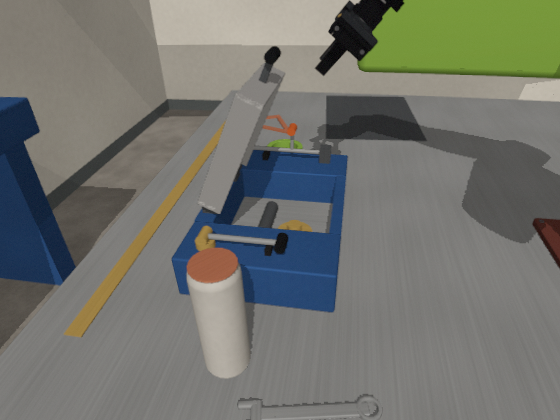

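Call:
send_rows(
  steps=[
    [[0,0,0,-0.02,0.03,0.002,40],[0,0,0,-0.04,0.055,0.002,40],[0,0,0,-0.048,0.075,0.002,40],[0,0,0,-0.048,0.075,0.002,40],[0,0,0,-0.048,0.075,0.002,40],[0,0,0,-0.048,0.075,0.002,40]],
  ],
)

```text
t: 10.75
ee_pos: [559.3, -172.5, 219.3]
tool_rot: [-90.2, -40.3, -1.3]
contact_force: [-1.0, -0.2, 0.5]
opening: 73.5
```

```bash
python3 look.py 6 wrist rod_grip;  python3 - <<'E'
from h import *
g=rodgrip(0);r=[-90,-40,-1.1]
rows([(g,r)])
E
```

```text
t 10.75 [ 559.3 -172.5  219.3] [-90.2 -40.3  -1.3]
rod_grip [ 609.1 -178.2  109.2] 0.94
t 10.85 [ 559.  -172.5  219.1] [-90.2 -40.3  -1.3] F [-0.  -0.3  0.1] op 73.7
[0.4, -0.1, 0.3] [-0.0002, 0.0904, 0.0004]
```

View pics/wrist_6.png

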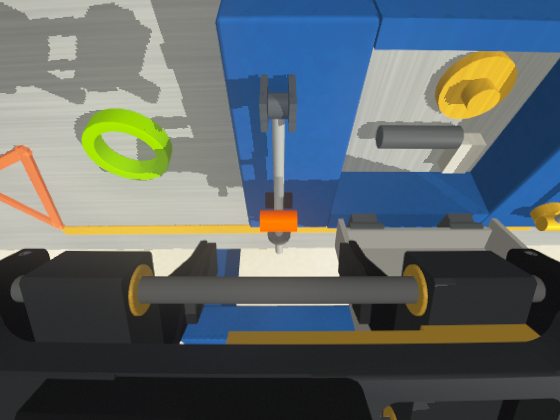

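```bash
python3 - <<'E'
from h import *
p=[559.2,-172.5,219.2];r=[-90.2,-40.3,-1.3]
print(wray((278,220),150,p,r),wray((278,105),100,p,r),tip(-80,100,-165),rodgrip(0))
E
```

```text
[ 616.97124697 -174.0996919   150.        ] [ 541.68577027 -172.47271002  100.        ] [ 542.2616027  -172.29023598  100.        ] [ 617.24701695 -173.76930664  150.        ]
```

Wrist view: orange grip at (278,220), rod pivot at (278,105); both agree with my pose estimate within 1 mm. Advance and pinch.

Call:
send_rows(
  steps=[
    [[0,0,0,0,0.03,0,40],[0,0,0,0,0.06,0,40],[0,0,0,0,0.08,0,40],[0,0,0,0,0.09,0,40],[0,0,0,0,0.09,0,40],[0,0,0,0,0.09,0,150],[0,0,0,0,0.09,0,255],[0,0,0,0,0.09,0,255],[0,0,0,0,0.09,0,255],[0,0,0,0,0.09,0,255]],
  ],
  newtons=20,
)

```text
t: 11.68
ee_pos: [615.5, -173.2, 147.5]
tool_rot: [-90.1, -40.1, -1.4]
contact_force: [-0.6, -0.5, 0.4]
opening: 48.1
```

Call:
send_rows(
  steps=[
    [[0,0,0,0,0,0,255],[0,0,0,0,0,0,255],[0,0,0,0,0,0,255],[0,0,0,0,0,0,255]],
  ],
)

```text
t: 12.02
ee_pos: [615.4, -173.6, 146.5]
tool_rot: [-90.1, -40.0, -1.4]
contact_force: [-1.2, -4.6, 0.2]
opening: 29.5
```

```bash
python3 look.py 7 wrist;  python3 - <<'E'
from h import *
from cell import env
s=env.sense();p=s['ee_pos']; g=rodgrip(0);r=[-90.2,-40.3,-1.3];print(g)
rows([(p+rodgrip(a)-g,r) for a in np.linspace(0,.8,21)[1:]])
E
```

```text
t 12.0167 [ 615.4 -173.6  146.5] [-90.1 -40.   -1.4]
[ 617.24701695 -173.76930664  150.        ]
t 12.07 [ 615.4 -173.5  146.5] [-90.1 -40.   -1.4] F [-1.2 -3.7 -0.4] op 29.3
[-0.0, -0.1, -0.3] [0.0003, -0.0036, -0.0]
[-0.0, -0.1, -0.3] [0.0005, -0.0072, -0.0]
[-0.0, -0.1, -0.3] [0.0005, -0.0108, -0.0]
[-0.0, -0.1, -0.3] [0.0004, -0.0144, -0.0001]
[-0.0, -0.1, -0.3] [0.0002, -0.018, -0.0001]
[-0.0, -0.1, -0.3] [-0.0002, -0.0216, -0.0001]
[-0.0, -0.1, -0.3] [-0.0007, -0.0251, -0.0001]
[-0.0, -0.1, -0.3] [-0.0014, -0.0287, -0.0001]
[-0.0, -0.1, -0.3] [-0.0022, -0.0322, -0.0002]
[-0.0, -0.1, -0.3] [-0.0032, -0.0357, -0.0002]
[-0.0, -0.1, -0.3] [-0.0043, -0.0391, -0.0002]
[-0.0, -0.1, -0.3] [-0.0055, -0.0425, -0.0002]
[-0.0, -0.1, -0.3] [-0.0069, -0.0458, -0.0003]
[-0.0, -0.1, -0.3] [-0.0084, -0.0491, -0.0003]
[-0.0, -0.1, -0.3] [-0.01, -0.0523, -0.0003]
[-0.0, -0.1, -0.3] [-0.0118, -0.0555, -0.0003]
[-0.0, -0.1, -0.3] [-0.0137, -0.0585, -0.0003]
[-0.0, -0.1, -0.3] [-0.0157, -0.0615, -0.0004]
[-0.0, -0.1, -0.3] [-0.0178, -0.0645, -0.0004]
[-0.0, -0.1, -0.3] [-0.02, -0.0673, -0.0004]
```

View pics/wrist_7.png

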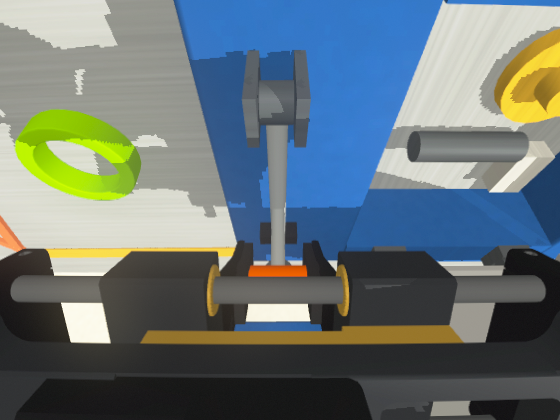

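```bash
python3 - <<'E'
from h import *
P0=np.array([615.4,-173.5,146.5]);c=tip(-80,100,-165);r=[-90.2,-40.3,-1.3]
ax=R.from_euler('z',-1.13,degrees=True).apply([0,1,0])
rows([(c+R.from_rotvec(-a*ax).apply(P0-c),r) for a in np.linspace(0,.84,22)[1:]])
E
```

```text
t 12.07 [ 615.4 -173.5  146.5] [-90.1 -40.   -1.4] F [-1.2 -3.7 -0.4] op 29.3
[-0.0, -0.1, -0.3] [0.0004, -0.0035, 0.0]
[-0.0, -0.1, -0.3] [0.0006, -0.0069, 0.0]
[-0.0, -0.1, -0.3] [0.0007, -0.0104, -0.0]
[-0.0, -0.1, -0.3] [0.0007, -0.0138, -0.0]
[-0.0, -0.1, -0.3] [0.0005, -0.0173, -0.0]
[-0.0, -0.1, -0.3] [0.0002, -0.0208, -0.0001]
[-0.0, -0.1, -0.3] [-0.0002, -0.0242, -0.0001]
[-0.0, -0.1, -0.3] [-0.0008, -0.0276, -0.0001]
[-0.0, -0.1, -0.3] [-0.0015, -0.031, -0.0001]
[-0.0, -0.1, -0.3] [-0.0023, -0.0344, -0.0001]
[-0.0, -0.1, -0.3] [-0.0033, -0.0377, -0.0001]
[-0.0, -0.1, -0.3] [-0.0044, -0.041, -0.0002]
[-0.0, -0.1, -0.3] [-0.0057, -0.0442, -0.0002]
[-0.0, -0.1, -0.3] [-0.0071, -0.0474, -0.0002]
[-0.0, -0.1, -0.3] [-0.0086, -0.0505, -0.0002]
[-0.0, -0.1, -0.3] [-0.0102, -0.0536, -0.0003]
[-0.0, -0.1, -0.3] [-0.0119, -0.0566, -0.0003]
[-0.0, -0.1, -0.3] [-0.0138, -0.0595, -0.0003]
[-0.0, -0.1, -0.3] [-0.0158, -0.0623, -0.0003]
[-0.0, -0.1, -0.3] [-0.0179, -0.0651, -0.0003]
[-0.0, -0.1, -0.3] [-0.0201, -0.0678, -0.0004]
```

Call:
send_rows(
  steps=[
    [[0,0,0,0.0005,-0.0035,0,255],[0,0,0,0.0005,-0.007,0,255],[0,0,0,0.0005,-0.0105,0,255],[0,0,0,0.0005,-0.014,0,255],[0,0,0,0.0005,-0.0175,0,255],[0,0,0,0,-0.021,0,255],[0,0,0,0,-0.024,0,255],[0,0,0,-0.001,-0.0275,0,255],[0,0,0,-0.0015,-0.031,0,255],[0,0,0,-0.0025,-0.0345,0,255]],
  ],
)

```text
t: 12.9
ee_pos: [591.4, -173.1, 171.4]
tool_rot: [-90.1, -40.0, -1.5]
contact_force: [3.8, -4.4, -4.4]
opening: 29.7
```

```bash
python3 look.py 8 scene; python3 - <<'E'
from h import *
a=cv2.imread("pics/scene_8.png")[120:385,60:340]; cv2.imwrite("pics/s_z8.png",cv2.resize(a,None,fx=2.25,fy=2.25,interpolation=cv2.INTER_CUBIC))
P0=np.array([615.4,-173.5,146.5]);c=tip(-80,100,-165);r=[-90.2,-40.3,-1.3]
ax=R.from_euler('z',-1.13,degrees=True).apply([0,1,0])
rows([(c+R.from_rotvec(-a*ax).apply(P0-c),r) for a in np.linspace(0,.84,22)[10:]])
E
```

```text
t 12.9 [ 591.4 -173.1  171.4] [-90.1 -40.   -1.5]
t 12.95 [ 591.1 -173.1  171.6] [-90.1 -40.   -1.4] F [-0.5 -5.  -1.7] op 29.5
[-0.0, -0.1, -0.3] [0.0001, 0.0005, 0.0001]
[-0.0, -0.1, -0.3] [-0.0009, -0.0029, 0.0001]
[-0.0, -0.1, -0.3] [-0.002, -0.0061, 0.0]
[-0.0, -0.1, -0.3] [-0.0032, -0.0094, 0.0]
[-0.0, -0.1, -0.3] [-0.0046, -0.0126, -0.0]
[-0.0, -0.1, -0.3] [-0.0061, -0.0157, -0.0]
[-0.0, -0.1, -0.3] [-0.0077, -0.0187, -0.0001]
[-0.0, -0.1, -0.3] [-0.0095, -0.0217, -0.0001]
[-0.0, -0.1, -0.3] [-0.0113, -0.0247, -0.0001]
[-0.0, -0.1, -0.3] [-0.0133, -0.0275, -0.0001]
[-0.0, -0.1, -0.3] [-0.0154, -0.0303, -0.0002]
[-0.0, -0.1, -0.3] [-0.0176, -0.033, -0.0002]
```

View pics/s_z8.png

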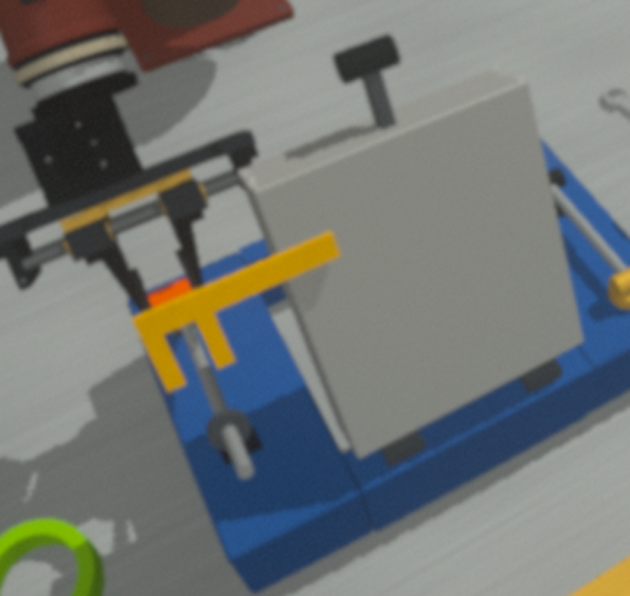

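Call:
send_rows(
  steps=[
    [[0,0,0,-0.001,-0.003,0,255],[0,0,0,-0.002,-0.006,0,255],[0,0,0,-0.003,-0.0095,0,255],[0,0,0,-0.0045,-0.0125,0,255],[0,0,0,-0.006,-0.0155,0,255],[0,0,0,-0.0075,-0.0185,0,255],[0,0,0,-0.0075,-0.0185,0,255]],
  ],
)

```text
t: 13.53
ee_pos: [573.7, -172.7, 181.1]
tool_rot: [-90.1, -40.1, -1.4]
contact_force: [-1.0, -5.0, -1.1]
opening: 29.6
```

```bash
python3 look.py 9 scene; python3 - <<'E'
from h import *
a=cv2.imread("pics/scene_9.png")[170:350,80:280]; cv2.imwrite("pics/s_z9.png",cv2.resize(a,None,fx=3,fy=3,interpolation=cv2.INTER_CUBIC))
P0=np.array([615.4,-173.5,146.5]);c=tip(-80,100,-165);r=[-90.2,-40.3,-1.3]
ax=R.from_euler('z',-1.13,degrees=True).apply([0,1,0])
rows([(c+R.from_rotvec(-a*ax).apply(P0-c),r) for a in np.linspace(.64,.84,11)])
E
```

```text
t 13.5333 [ 573.7 -172.7  181.1] [-90.1 -40.1  -1.4]
t 13.58 [ 573.8 -172.7  181.1] [-90.1 -40.1  -1.4] F [-0.2 -3.7  0.5] op 29.7
[0.0, -0.1, -0.2] [-0.0005, -0.0003, 0.0001]
[0.0, -0.1, -0.2] [-0.0014, -0.0018, 0.0]
[0.0, -0.1, -0.2] [-0.0023, -0.0033, 0.0]
[0.0, -0.1, -0.2] [-0.0032, -0.0048, 0.0]
[0.0, -0.1, -0.2] [-0.0041, -0.0062, 0.0]
[0.0, -0.1, -0.2] [-0.0051, -0.0077, -0.0]
[0.0, -0.1, -0.2] [-0.0061, -0.0091, -0.0]
[0.0, -0.1, -0.2] [-0.0071, -0.0105, -0.0]
[0.0, -0.1, -0.2] [-0.0082, -0.0119, -0.0]
[0.0, -0.1, -0.2] [-0.0093, -0.0132, -0.0]
[0.0, -0.1, -0.2] [-0.0104, -0.0145, -0.0001]
```

View pics/s_z9.png

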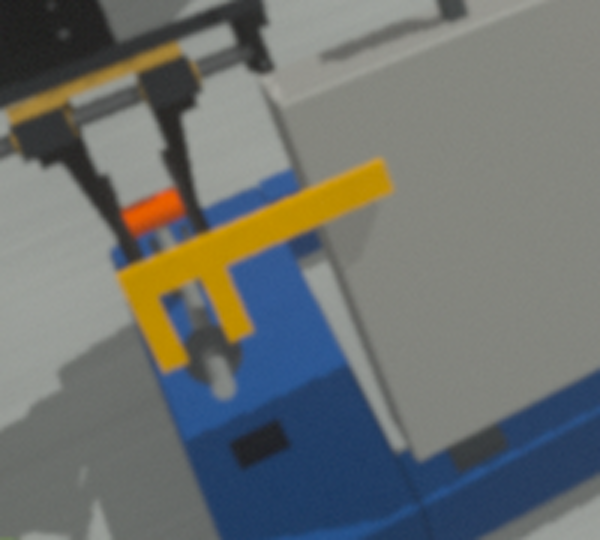

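Call:
send_rows(
  steps=[
    [[0,0,0,-0.0015,-0.002,0,255],[0,0,0,-0.0025,-0.0035,0,255],[0,0,0,-0.003,-0.005,0,255],[0,0,0,-0.004,-0.006,0,255],[0,0,0,-0.005,-0.0075,0,255],[0,0,0,-0.006,-0.009,0,255],[0,0,0,-0.006,-0.009,0,255]],
  ],
)

```text
t: 14.17
ee_pos: [563.7, -172.5, 184.4]
tool_rot: [-90.1, -40.1, -1.4]
contact_force: [0.4, -5.3, 0.4]
opening: 29.7
```

```bash
python3 look.py 10 scene; python3 - <<'E'
from h import *
a=cv2.imread("pics/scene_10.png")[170:350,80:280]; cv2.imwrite("pics/s_z10.png",cv2.resize(a,None,fx=3,fy=3,interpolation=cv2.INTER_CUBIC))
P0=np.array([615.4,-173.5,146.5]);c=tip(-80,100,-165);r=[-90.2,-40.3,-1.3]
ax=R.from_euler('z',-1.13,degrees=True).apply([0,1,0])
rows([(c+R.from_rotvec(-a*ax).apply(P0-c),r) for a in np.linspace(.76,.88,7)])
E
```

```text
t 14.1667 [ 563.7 -172.5  184.4] [-90.1 -40.1  -1.4]
t 14.22 [ 563.7 -172.5  184.3] [-90.1 -40.1  -1.4] F [-0.4 -5.   0.2] op 30.1
[0.0, -0.1, -0.2] [-0.0005, -0.0001, 0.0]
[0.0, -0.1, -0.2] [-0.0015, -0.0015, 0.0]
[0.0, -0.1, -0.2] [-0.0026, -0.0029, 0.0]
[0.0, -0.1, -0.2] [-0.0037, -0.0042, -0.0]
[0.0, -0.1, -0.2] [-0.0048, -0.0056, -0.0]
[0.0, -0.1, -0.2] [-0.0059, -0.0069, -0.0]
[0.0, -0.1, -0.2] [-0.0071, -0.0081, -0.0]
```

View pics/s_z10.png

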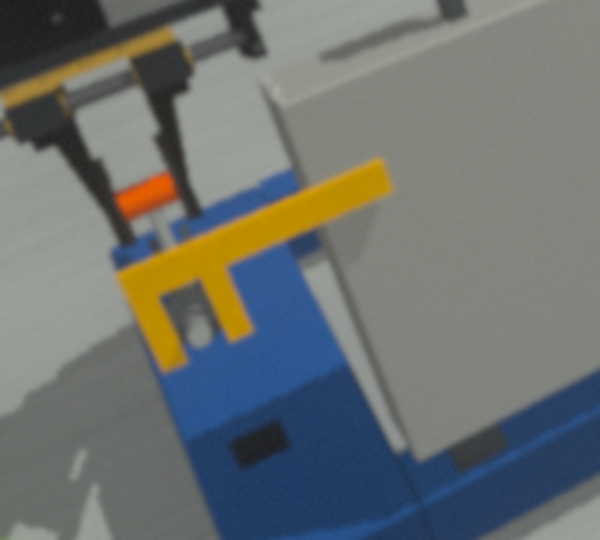

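Call:
send_rows(
  steps=[
    [[0,0,0,-0.001,-0.001,0,255],[0,0,0,-0.0015,-0.0015,0,255],[0,0,0,-0.0015,-0.0015,0,255]],
  ],
)

```text
t: 14.47
ee_pos: [561.9, -172.5, 184.9]
tool_rot: [-90.1, -40.1, -1.4]
contact_force: [3.0, -4.9, -0.4]
opening: 29.8
```

Call:
send_rows(
  steps=[
    [[0,0,0,-0.0005,-0.0005,0,255],[0,0,0,-0.001,-0.001,0,255],[0,0,0,-0.001,-0.001,0,255]],
  ],
)

```text
t: 14.72
ee_pos: [560.6, -172.5, 185.2]
tool_rot: [-90.1, -40.1, -1.4]
contact_force: [4.0, -4.9, -1.1]
opening: 29.5
```

```bash
python3 look.py 11 scene; python3 - <<'E'
from h import *
a=cv2.imread("pics/scene_11.png")[170:350,80:280]; cv2.imwrite("pics/s_z11.png",cv2.resize(a,None,fx=3,fy=3,interpolation=cv2.INTER_CUBIC))
P0=np.array([615.4,-173.5,146.5]);c=tip(-80,100,-165);r=[-90.2,-40.3,-1.3]
ax=R.from_euler('z',-1.13,degrees=True).apply([0,1,0])
rows([(c+R.from_rotvec(-a*ax).apply(P0-c),r) for a in np.linspace(.76,.88,7)])
E
```

```text
t 14.7167 [ 560.6 -172.5  185.2] [-90.1 -40.1  -1.4]
t 14.77 [ 560.6 -172.5  185.1] [-90.1 -40.1  -1.4] F [ 3.  -4.8 -0.3] op 29.5
[0.0, -0.1, -0.2] [0.0013, 0.0025, 0.0001]
[0.0, -0.1, -0.2] [0.0003, 0.0011, 0.0001]
[0.0, -0.1, -0.2] [-0.0007, -0.0003, 0.0001]
[0.0, -0.1, -0.2] [-0.0018, -0.0016, 0.0]
[0.0, -0.1, -0.2] [-0.0029, -0.003, 0.0]
[0.0, -0.1, -0.2] [-0.0041, -0.0043, 0.0]
[0.0, -0.1, -0.2] [-0.0052, -0.0056, 0.0]
```

View pics/s_z11.png

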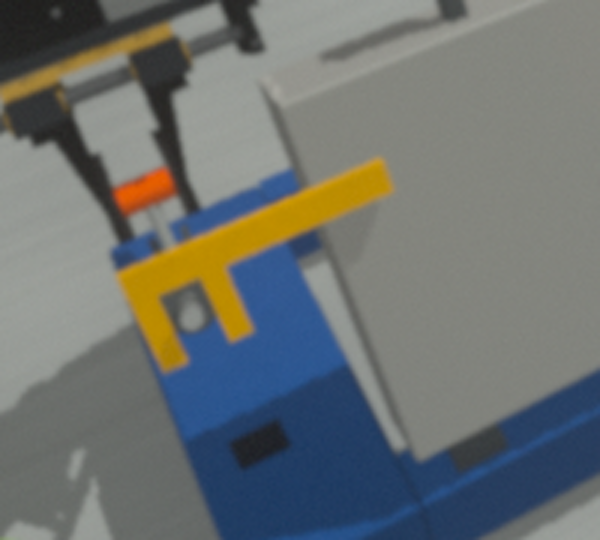

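Call:
send_rows(
  steps=[
    [[0,0,0,-0.0005,-0.0005,0,255],[0,0,0,-0.001,-0.0015,0,255],[0,0,0,-0.001,-0.0015,0,255]],
  ],
)

```text
t: 15.02
ee_pos: [558.8, -172.4, 185.5]
tool_rot: [-90.1, -40.1, -1.4]
contact_force: [3.1, -4.7, -0.1]
opening: 29.7
```

Call:
send_rows(
  steps=[
    [[0,0,0,-0.0005,-0.0005,0,255],[0,0,0,-0.001,-0.0013,0,255],[0,0,0,-0.001,-0.0013,0,255]],
  ],
)

```text
t: 15.27
ee_pos: [557.2, -172.4, 185.9]
tool_rot: [-90.1, -40.1, -1.4]
contact_force: [3.3, -4.6, -1.5]
opening: 29.6
```

```bash
python3 look.py 12 scene; python3 look.py 12 wrist; python3 - <<'E'
from h import *
a=cv2.imread("pics/scene_12.png")[170:350,80:280]; cv2.imwrite("pics/s_z12.png",cv2.resize(a,None,fx=3,fy=3,interpolation=cv2.INTER_CUBIC))
P0=np.array([615.4,-173.5,146.5]);c=tip(-80,100,-165);r=[-90.2,-40.3,-1.3]
ax=R.from_euler('z',-1.13,degrees=True).apply([0,1,0])
rows([(c+R.from_rotvec(-a*ax).apply(P0-c),r) for a in np.linspace(.76,.88,7)])
E
```

```text
t 15.2667 [ 557.2 -172.4  185.9] [-90.1 -40.1  -1.4]
t 15.3167 [ 557.2 -172.4  185.8] [-90.1 -40.1  -1.4]
t 15.37 [ 557.2 -172.4  185.9] [-90.1 -40.1  -1.4] F [ 3.7 -5.  -1.5] op 29.5
[0.0, -0.1, -0.2] [0.0035, 0.0052, 0.0001]
[0.0, -0.1, -0.2] [0.0025, 0.0038, 0.0001]
[0.0, -0.1, -0.2] [0.0014, 0.0025, 0.0001]
[0.0, -0.1, -0.2] [0.0003, 0.0011, 0.0001]
[0.0, -0.1, -0.2] [-0.0008, -0.0002, 0.0001]
[0.0, -0.1, -0.2] [-0.0019, -0.0015, 0.0001]
[0.0, -0.1, -0.2] [-0.0031, -0.0028, 0.0001]
```

View pics/s_z12.png

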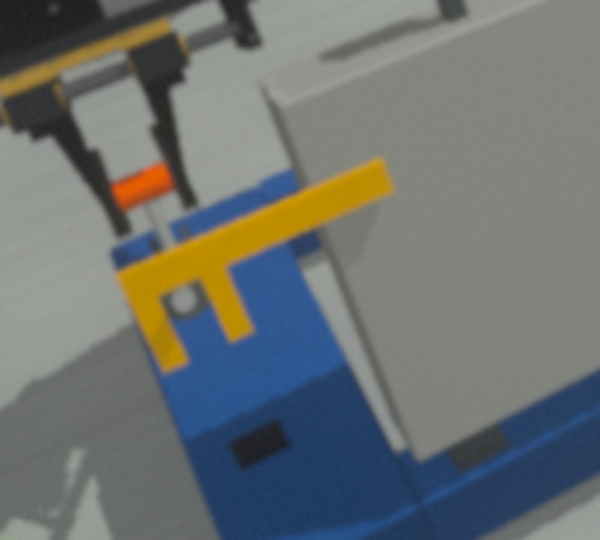

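View pics/wrist_12.png

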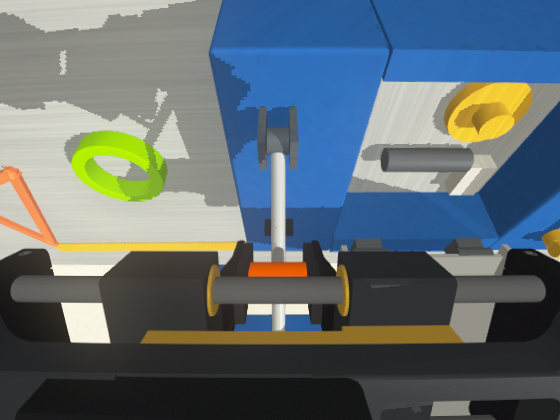

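Call:
send_rows(
  steps=[
    [[0,0,0,-0.0005,-0.0007,0,255],[0,0,0,-0.001,-0.0012,0,255],[0,0,0,-0.001,-0.0012,0,255]],
  ],
)

```text
t: 15.62
ee_pos: [556.3, -172.4, 186.1]
tool_rot: [-90.1, -40.2, -1.5]
contact_force: [20.2, -6.4, -10.2]
opening: 29.4
```

```bash
python3 look.py 13 scene; python3 - <<'E'
from h import *
a=cv2.imread("pics/scene_13.png")[220:300,100:200]; cv2.imwrite("pics/s_z13.png",cv2.resize(a,None,fx=6,fy=6,interpolation=cv2.INTER_CUBIC))
rows([])
E
```

```text
t 15.6167 [ 556.3 -172.4  186.1] [-90.1 -40.2  -1.5]
t 15.67 [ 556.3 -172.4  186.1] [-90.1 -40.2  -1.5] F [19.9 -6.6 -9.3] op 29.9
```

View pics/s_z13.png

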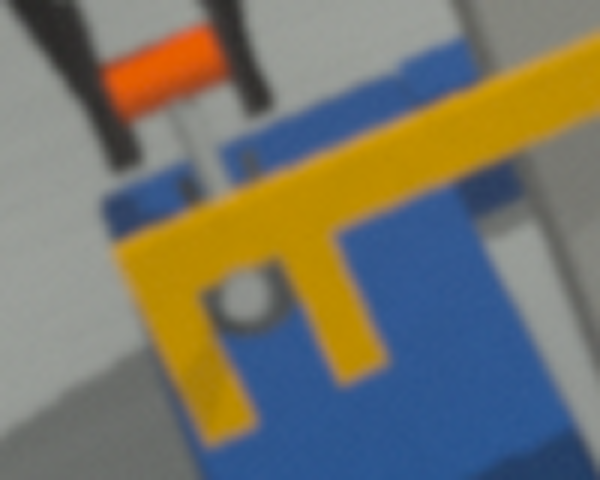

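Force jumped from 4 to 22 N: the rod is against the closed end. Release and back straight out.

Call:
send_rows(
  steps=[
    [[0,0,0,0,0,0,60],[0,0,0,0,0,0,60],[0,0,0,0,0,0,60],[0,0,0,0,0,0,60],[0,0,0,0,-0.02,0,60],[0,0,0,0,-0.05,0,60],[0,0,0,0,-0.08,0,60],[0,0,0,0,-0.12,0,60],[0,0,0,0,-0.12,0,60],[0,0,0,0,-0.12,0,60]],
  ],
)

```text
t: 16.5
ee_pos: [478.0, -170.4, 280.7]
tool_rot: [-90.4, -40.3, -1.3]
contact_force: [0.8, -0.7, -0.2]
opening: 66.6
```

```bash
python3 look.py 14 scene; python3 look.py 14 side; python3 look.py 14 wrist; python3 - <<'E'
from h import *
a=cv2.imread("pics/scene_14.png")[140:300,90:290]; cv2.imwrite("pics/s_z14.png",cv2.resize(a,None,fx=4,fy=3.7,interpolation=cv2.INTER_CUBIC))
rows([])
E
```

```text
t 16.5 [ 478.  -170.4  280.7] [-90.4 -40.3  -1.3]
t 16.55 [ 477.7 -169.7  278.2] [-90.2 -40.1  -1.4]
t 16.6 [ 477.6 -169.2  276.5] [-90.  -40.   -1.4]
t 16.65 [ 477.5 -168.9  275.4] [-89.9 -39.9  -1.5] F [-0.1  0.  -1. ] op 66.5
```

View pics/s_z14.png

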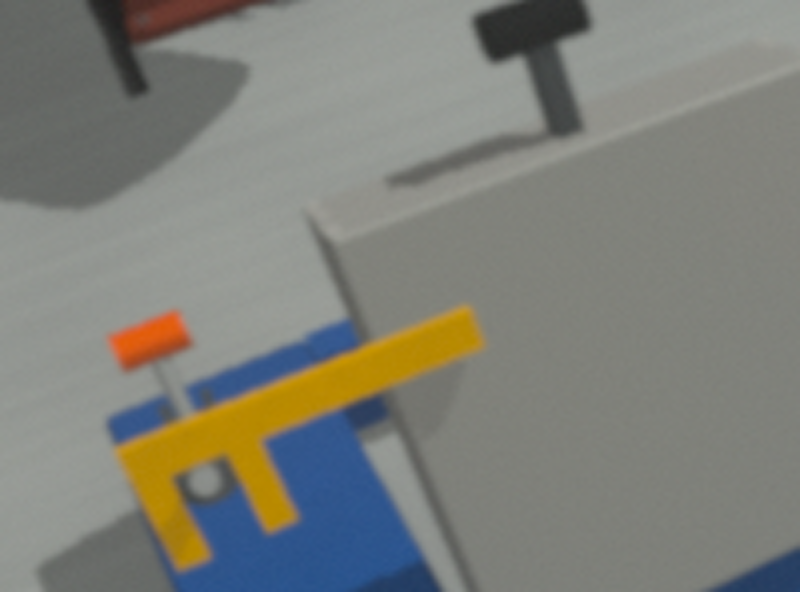

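View pics/side_14.png

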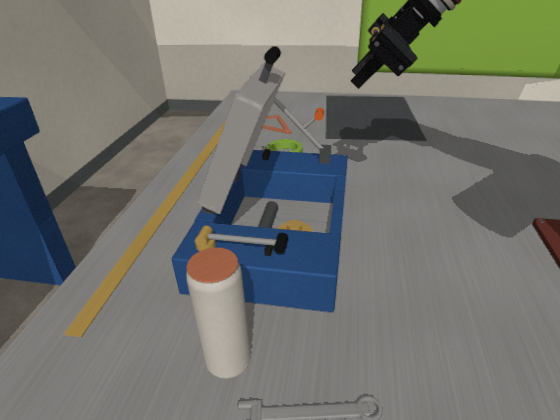

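View pics/wrist_14.png

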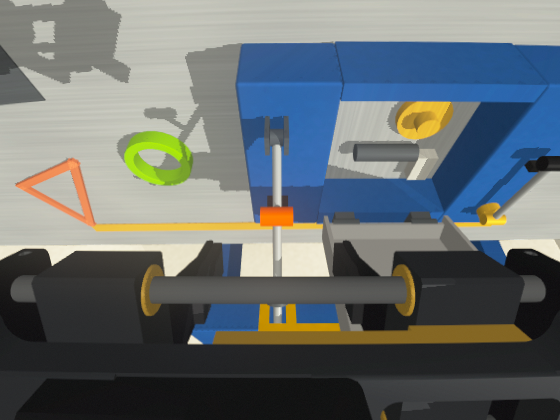

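```bash
python3 - <<'E'
import io,contextlib
with contextlib.redirect_stdout(io.StringIO()):
    from fit import S,D
from h import *
for a in (.74,.77,.8,.83,.86): print(a,proj(S,rodgrip(a)).round(1),proj(D,rodgrip(a)).round(1), proj(S,tip(-80+230*np.cos(a),100+230*np.sin(a),-165)).round(1))
print(proj(S,lidgrip(1.15)),proj(D,lidgrip(1.15)))
E
```

```text
0.74 [[128.8 234.5]] [[316.4 113.8]] [[145.7 280.2]]
0.77 [[128.2 233.2]] [[317.6 113.5]] [[143.6 275.5]]
0.8 [[127.7 231.9]] [[318.9 113.3]] [[141.4 270.7]]
0.83 [[127.1 230.7]] [[320.2 113.2]] [[139.2 265.8]]
0.86 [[126.6 229.4]] [[321.4 113.1]] [[137.  260.9]]
[[222.49598828 145.92603526]] [[272.22920868  54.12132418]]
```

```bash
python3 - <<'E'
from cell import env
print(env.finish_job())
E
```

```text
the job is handed in; nothing more can be done
None
```

The lid is fully open and the prop rod is home in the bracket's slot. The gripper is open and clear of everything. I handed the job in at about 16.7 s.

- **Lid:** I pinched the black grip on its ends and raised the lid from about 0.11 rad, where it stood at the start. I stopped when the force rose to 16 N at the end stop. A fit to the camera pictures gave 1.157 rad (stop at 1.15), and the lid did not move afterwards.
- **Rod:** I pinched the orange grip and swung the rod up into the slot. The force jumped from 4 to 22 N when it met the slot's closed end. I then let go and backed out. After release, the grip and rod tip in the scene and side pictures match a rod angle of 0.80, which is home.
- **Drain lever:** It looks unchanged in the last side picture.
- **Disagreements in the checks:** The network's hits for the grips and the hole were unreliable, and some fell on other parts. I used my own fit to pixel positions instead. The lid grip's height at the end stop was about 4 mm above my first estimate, so I refitted the tank's position before going for the rod.

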